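# Nest the courtyard washing-up bowls

## Robot

A 6-joint arm with a two-finger parallel gripper is mounted at the origin on the work surface. World frame = base frame: x ahead of the robot, y to its left, z up, the work surface at z = 0. Lengths are in m, angles in rad, forces in N, time in s.
With the tool pointing down it reaches from about 0.35 to 0.975 m from the base axis. Payload 4.9 kg.
Tool frame: the origin (TCP) lies midway between the tips of the shut fingers; the grasp point (between the pads) lies 19 mm behind it; z points along the fingers, y is the direction in which the jaws open and shut (so a half turn about z gives the same grasp; the last joint's range is limited). The gripper opens to 85 mm and grips with 20 to 120 N. Pads are 22 mm wide; open, the fingers measure 114 mm over their backs; the gripper's body (76 mm by 85 mm) begins 54 mm behind the grasp point. The pads swing forward as they close: fully open they stand 13 mm farther back than shut.
Start: joints at [1.014, 0.053, 1.613, -0, 1.476, -0.119], TCP at [0.265, 0.566, 0.231] pointing down, gripper open.
Joint ranges: [-3.01, 3.01], [-1.01, 2.22], [0.06, 2.58], [-1.02, 4.17], [0.09, 2.62], [-3.14, 3.14]. Speed limits (rad/s): [2.57, 2.57, 3.14, 3.14, 3.14, 3.14].

## Interface

Orientations are given as a unit quaternion [w, x, y, z].
In Python, from plant import state, grab_frame, camera_params, job_done, boxes_of gives the robot as it stands.
- The arm moves only by the tool step_arm, never from a script. Its argument "steps" is a list of rows, each a list of 4 numbers: the shift along the tool's x, y, z in mm, then the turn about the tool's z in degrees. A call has 1 to 8 rows; each row shifts and turns the pose as measured when the row begins, along the tool's axes as they then stand; what a row does not reach is not made up. A row lasts 1/10 s, in which the tool goes at most 50 mm and 8.59 degrees, less where a joint would pass 70% of its speed; a pose out of reach is approached as far as the arm can. A call is refused whole if a number of a shift passes 50 or a number of a turn 8.59, either way. A call with a gripper value outside its range is refused whole. "claw" is the opening in per cent of the stroke, from 0 (shut) to 100 (fully open), set as the call begins (left out, the last holds). The fingers move at their own pace and stop on an object; the grip force is fixed at half the most. Time passes only in rows, so rows that do not move let the fingers close. It gives the time, the measured TCP pose, the force and the opening at its end, in the units of the state.
- state(): the state, without advancing time (a new reading comes with each control period).
- grab_frame(name): name is "scene" or "top"; returns (picture, depth): 480x640x3 uint8, red, green, blue; 480x640 float32, m along the optical axis (not along the pixel's ray), 0 where there is no reading.
- camera_params(name): a dict with "mtx" (3x3 intrinsics, pixels), "k1" (the pictures are not rectified: a ray, as slopes to the right and down, at radius r is drawn at 1 + k1 r^2 times it, then the intrinsics apply), "extrinsics" (4x4, takes a point from camera to world coordinates). Camera axes: x right, y down, z forward; pixel columns grow to the right and rows downward; lengths in m; the calibration is good to about 2 mm. A picture is of the moment at which its call begins. camera_params takes no time and is no camera call.
- job_done(): hands the job in, once; it reports no verdict.
Trained networks look in the newest picture that a camera, given by its name, has taken for a name from the list of things; names that differ only in an ending like _2 or _b are one class to them, and where a whole thing is asked for, a point or a joint stands for the part that bears it (a point fixed in the world has none). Each returns a list of dicts, best first, with "p" (0 to 1); they miss things now and then, are a little off and sometimes report something else, mostly with a low value. They report only what shows in the picture. A call takes as long as a camera call. They do not tell look-alikes from the thing itself.
- boxes_of(camera, label): "box" ([left, top, width, height] in pixels, round what is visible of it).
The state is a dict: "time": time; "joint_pos": joint angles; "joint_vel": joint speeds; "joint_efforts": joint torques, N m; "tool_pos": TCP position; "tool_rot": TCP orientation; "contact_force": force on the tool from outside, world axes, zero at the start; "ft_torque": the same for the moment, N m; "gripper_width": opening from 0.0 (shut) to 1.0 (fully open).
Only numpy, scipy, OpenCV 4.12 (cv2) and the standard library are available. Lean on these libraries where they do the work, as an engineer would, in place of code of your own. Each camera call takes 0.05 s, during which the arm holds its last target. There are 200 camera calls.

## Task

Nest the washing-up set for storage, largest first: stand the wide white bowl inside the turquoise basin, then stand the small white bowl inside the wide one. Both bowls end the right way up, flat on the floor of the vessel that holds them, and let go; leave the terracotta flowerpot where it is.

Things in the scene. Friction and masses are not known exactly. Their poses are not given: they have to be found in the camera images.
- basin: Round turquoise plastic basin, open on top, standing loose on the table (0.6 kg). 312 mm across its rim, 85 mm high; inside 248 mm across at its floor, widening to 292 mm near the rim; floor 5 mm thick. Origin: centre of its underside; z up.
- wide_bowl_mid (a point): Centre, 35 mm above the underside, of the wide round white plastic bowl: open, upright, loose, 0.2 kg, 190 mm across the rim, 144 mm the foot, 70 mm high, floor 5 mm thick and 136 mm wide inside. Its top 24 mm is a vertical collar with an 8 mm wall (radius 87 to 95 mm): pinch it from above anywhere round the rim, one finger inside, at 40 to 60 N. z: its upright axis; yaw means nothing.
- small_bowl_mid (a point): Centre, 27.5 mm above the underside, of the small white bowl of the same make: 0.07 kg, 92 mm across the rim, 72 mm the foot, 55 mm high, floor 5 mm thick; collar as on the wide bowl, 24 mm tall, 8 mm wall (radius 38 to 46 mm), pinched the same way. z: its upright axis; yaw means nothing. The two bowls stand left and right of the basin, either way round.
- flowerpot: Bystander: empty terracotta flowerpot with a collar, 126 mm across the rim, 108 mm high, taller and narrower in the foot than the bowls. Stands beyond the bowls, on either side; an empty tin can (75 mm across, 80 mm high) stands on the other side. Origin: centre of its underside. Not to be moved.
Not all that is in view belongs to the job. Leave any purple look-alike of the part that bears small_bowl_mid alone.

How it is judged:
By the outcome, as a careful person would: the job done as asked, in the order asked, and still so for the second after the job is handed in, with the robot touching nothing.
It also fails if it takes over 69 s, if anything falls off the work surface, if the arm or the gripper's body presses on something with over 40 N, if the wrist force passes 120 N, or if a joint passes its speed limit or range.

## Working session

There is one attempt and no reset: what is moved stays moved. The work goes in short steps, Python scripts to look and compute and a tool call to move; the robot and the scene stay as the last step left them, time stands still between calls to the robot, and variables do not carry over. Pictures are saved under pics/ and viewed, about 8 in all and at most 12, crops included, and the job is handed in when it is done.

Besides the shell and the picture viewer there is one more tool, called after "Emit:" in YAML: its name, and indented under it one key for each argument. step_arm: Moves the arm, as the interface text tells. Its arguments: {"type":"object","properties":{"steps":{"type":"array"},"claw":{"type":"number"}},"required":["steps"]}

```bash
mkdir -p pics; cat > h.py <<'E'
import numpy as np, cv2
from plant import *
def look(cam,fn=None):
    im,d=grab_frame(cam)
    if fn: cv2.imwrite('pics/'+fn,im[:,:,::-1])
    return im,d
def cloud(cam,d):
    p=camera_params(cam);K=np.array(p['mtx']);k=p['k1'];E=np.array(p['extrinsics'])
    v,u=np.mgrid[0:480,0:640]
    pts=np.stack([u.ravel(),v.ravel()],1).astype(np.float64)[:,None]
    r=cv2.undistortPoints(pts,K,np.array([k,0,0,0,0.]))[:,0].reshape(480,640,2)
    c=np.dstack([r[...,0]*d,r[...,1]*d,d])
    w=c@E[:3,:3].T+E[:3,3]
    w[d<=0]=np.nan
    return w
E
python3 - <<'E'
from h import *
print(state())
a,da=look('scene','s1.png');b,db=look('top','t1.png')
cv2.imwrite('pics/both.png',cv2.resize(np.vstack([a,b])[:,:,::-1],(400,600)))
for c,d in(('scene',da),('top',db)):
    np.save(c+'.npy',cloud(c,d))
    print(c,np.array(camera_params(c)['extrinsics']).round(3).tolist())
    for n in('basin','wide_bowl_mid','small_bowl_mid','flowerpot'):
        print(n,[(np.round(x['box']).tolist(),round(x['p'],2)) for x in boxes_of(c,n)])
E
```

```text
{'time': 0.0, 'joint_pos': array([ 1.01399365e+00,  5.33821086e-02,  1.61429083e+00, -2.42957302e-05,
        1.47600424e+00, -1.18972970e-01]), 'joint_vel': array([ 1.25490022e-04, -7.29882858e-05, -3.96190316e-04,  1.33433785e-03,
        9.33703642e-04, -2.12491498e-04]), 'joint_efforts': array([-2.47220305e-04, -3.93699038e+01, -3.70168269e+01, -1.46591028e-04,
        7.42087956e-03,  8.40321434e-06]), 'tool_pos': array([0.26464275, 0.56551727, 0.23004926]), 'tool_rot': array([-3.34097628e-04,  2.17169248e-01,  9.76133409e-01, -9.87341495e-04]), 'contact_force': array([-0.05134354,  0.2363409 ,  0.78570286]), 'ft_torque': array([-0.02118291, -0.03472782, -0.01470015]), 'gripper_width': 0.9973689109447519}
scene [[-0.852, 0.346, -0.394, 1.032], [0.524, 0.541, -0.658, 0.818], [-0.014, -0.766, -0.642, 0.897], [0.0, 0.0, 0.0, 1.0]]
basin [([250.0, 216.0, 123.0, 96.0], 0.64)]
wide_bowl_mid [([388.0, 298.0, 90.0, 78.0], 0.75)]
small_bowl_mid [([232.0, 164.0, 29.0, 25.0], 0.84), ([292.0, 147.0, 21.0, 24.0], 0.7), ([263.0, 177.0, 30.0, 29.0], 0.59)]
flowerpot [([198.0, 186.0, 41.0, 54.0], 0.65)]
top [[0.001, -0.999, 0.052, 0.441], [-1.0, -0.001, 0.003, -0.078], [-0.003, -0.052, -0.999, 1.356], [0.0, 0.0, 0.0, 1.0]]
basin [([214.0, 133.0, 137.0, 145.0], 0.76)]
wide_bowl_mid [([91.0, 209.0, 79.0, 82.0], 0.58)]
small_bowl_mid [([480.0, 299.0, 43.0, 41.0], 0.81), ([422.0, 226.0, 42.0, 36.0], 0.72), ([90.0, 209.0, 82.0, 82.0], 0.66), ([397.0, 121.0, 59.0, 59.0], 0.37)]
flowerpot [([398.0, 121.0, 58.0, 58.0], 0.57)]
```

View pics/t1.png

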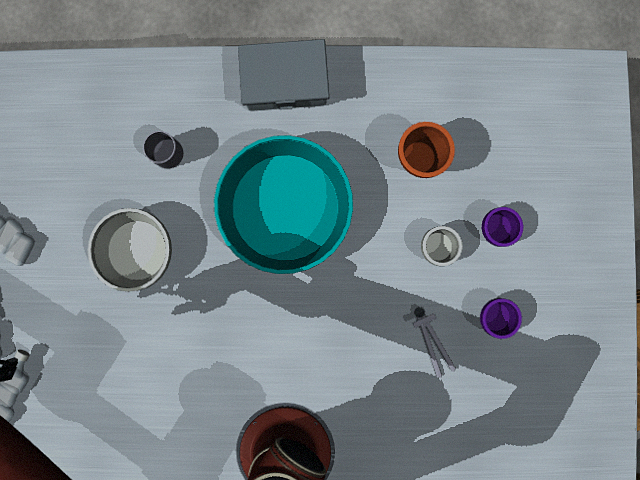

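View pics/s1.png

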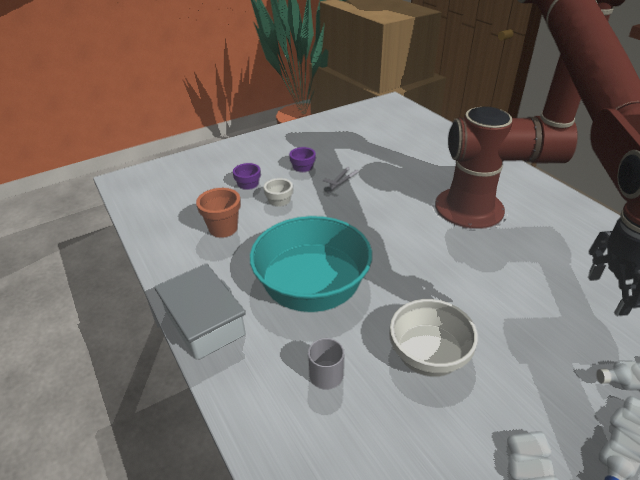

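The top view shows the basin at (284,204), the wide white bowl at (131,249), and the flowerpot at (426,150). There are three small-bowl candidates: white (441,246), purple (502,226) and purple (501,318). The white one fits the description; the purple ones are look-alikes. I'll measure the rims and confirm with a crop.

```bash
cat >> h.py <<'E'
from scipy.optimize import least_squares
def rim(w,c,rad,h,R,zs=0.006):
    """circle fit to outer edge of rim-height points; c approx centre px, R outer radius, h rim height"""
    v,u=np.mgrid[0:480,0:640]
    m=(np.hypot(u-c[0],v-c[1])<rad)&(abs(w[...,2]-h)<zs)
    p=w[m]
    f=lambda x:np.hypot(p[:,0]-x[0],p[:,1]-x[1])-x[2]
    s=least_squares(f,[*np.median(p,0)[:2],R],loss='soft_l1',f_scale=.002)
    r=np.hypot(*(p[:,:2]-s.x[:2]).T)
    return s.x.round(4),len(p),np.percentile(r,[5,95]).round(4),np.median(p[:,2]).round(4)
E
python3 - <<'E'
from h import *
t=np.load('top.npy');s=np.load('scene.npy')
for n,c,rad,c2,rad2,h,R in(('basin',(284,204),80,(311,262),70,.085,.151),('wide',(131,249),50,(433,335),55,.07,.091),('small',(441,246),28,(278,190),18,.055,.042),('pot',(426,150),36,(219,210),30,.108,.06),('can',(162,149),28,(326,362),30,.08,.037),('purp',(502,226),26,(247,175),15,.055,.042)):
    print(n,'top',rim(t,c,rad,h,R),'\n   scene',rim(s,c2,rad2,h,R))
im=cv2.imread('pics/t1.png')[190:350,380:560]
cv2.imwrite('pics/c1.png',cv2.resize(im,None,fx=3.5,fy=3.5))
E
```

```text
basin top (array([0.5734, 0.0011, 0.1505]), 1744, array([0.1461, 0.1549]), np.float64(0.0843)) 
   scene (array([0.5774, 0.0041, 0.1503]), 1186, array([0.1453, 0.1552]), np.float64(0.0843))
wide top (array([0.4717, 0.3531, 0.0905]), 918, array([0.0864, 0.0943]), np.float64(0.0691)) 
   scene (array([0.4766, 0.3546, 0.0908]), 1015, array([0.0867, 0.0949]), np.float64(0.0699))
small top (array([ 0.4811, -0.3592,  0.0416]), 412, array([0.0377, 0.0453]), np.float64(0.0542)) 
   scene (array([ 0.4853, -0.3567,  0.0422]), 174, array([0.0366, 0.0472]), np.float64(0.0537))
pot top (array([ 0.6925, -0.3158,  0.0565]), 819, array([0.051 , 0.0616]), np.float64(0.1071)) 
   scene (array([ 0.6983, -0.3127,  0.0576]), 385, array([0.0509, 0.0637]), np.float64(0.1072))
can top (array([0.7041, 0.2839, 0.0354]), 166, array([0.0335, 0.0376]), np.float64(0.0782)) 
   scene (array([0.7076, 0.2853, 0.0359]), 253, array([0.034 , 0.0378]), np.float64(0.0796))
purp top (array([ 0.5255, -0.5019,  0.0418]), 417, array([0.0378, 0.0456]), np.float64(0.0541)) 
   scene (array([ 0.53  , -0.4992,  0.042 ]), 168, array([0.0365, 0.0492]), np.float64(0.0539))
```

View pics/c1.png

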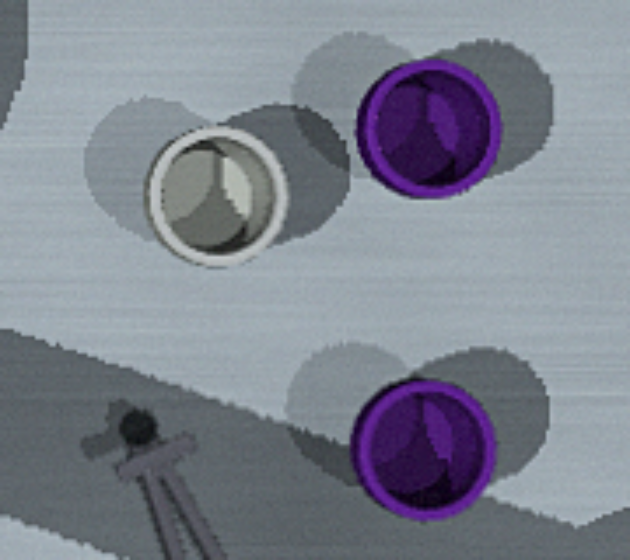

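The crop confirms it: the white bowl at (441,246) is the target, and both neighbours are purple. The rim fits match the given heights and radii, and the two cameras agree to about 5 mm. Averaged centres are basin (.5755,.0025), wide bowl (.474,.354) and small bowl (.483,-.358).

```bash
cat >> h.py <<'E'
from scipy.spatial.transform import Rotation as Ro
def go(*targets):
    s=state();q=s['tool_rot'];R=Ro.from_quat([q[1],q[2],q[3],q[0]]).as_matrix()
    print('t',round(s['time'],2),'pos',s['tool_pos'].round(4),'y',R[:,1].round(3),'tilt',R[:,2].round(4),'F',s['contact_force'].round(1),'w',round(s['gripper_width'],3))
    p=s['tool_pos']
    for t in targets:
        print(t,'delta tool mm',(R.T@(np.array(t)-p)*1e3).round(1),end=' ');p=np.array(t)
    print()
E
python3 - <<'E'
from h import *
w=np.array([.474,.354]);g=w+.091*np.array([.424,.906]);print(g)
go((*g,.14),(*g,.044))
E
```

```text
[0.512584 0.436446]
t 0.5 pos [0.2649 0.566  0.2313] y [ 0.424  0.906 -0.   ] tilt [-0.e+00 -1.e-04 -1.e+00] F [ 0.2 -0.3 -0.1] w 0.999
(np.float64(0.5125839999999999), np.float64(0.436446), 0.14) delta tool mm [-279.2  -12.4   91.3] (np.float64(0.5125839999999999), np.float64(0.436446), 0.044) delta tool mm [-0.  0. 96.]
```

Emit:
step_arm:
  steps:
    - [-40,-2,13,0]
    - [-40,-2,13,0]
    - [-40,-2,13,0]
    - [-40,-2,13,0]
    - [-40,-2,13,0]
    - [-40,-2,13,0]
    - [-39,0,13,0]
    - [0,0,0,0]
  claw: 50

```text
time: 1.3
tool_pos: [0.5214, 0.4352, 0.1393]
tool_rot: [0.001, 0.215, 0.977, 0.003]
contact_force: [0.1, 0.5, 0.0]
gripper_width: 0.5
```

```bash
python3 - <<'E'
from h import *
g=(.5126,.4364)
go((*g,.14),(*g,.044))
t=cloud('top',look('top','t2.png')[1]);s=cloud('scene',look('scene','s2.png')[1])
print(rim(t,(131,249),50,.07,.091),rim(s,(433,335),55,.07,.091))
a=cv2.imread('pics/t2.png')[130:330,30:230];b=cv2.imread('pics/s2.png')[220:420,330:530]
cv2.imwrite('pics/c2.png',cv2.resize(np.hstack([a,b]),None,fx=2,fy=2))
E
```

```text
t 1.3 pos [0.5214 0.4352 0.1393] y [0.419 0.908 0.006] tilt [ 0.003   0.0056 -1.    ] F [0.1 0.5 0. ] w 0.5
(0.5126, 0.4364, 0.14) delta tool mm [ 8.5 -2.6 -0.7] (0.5126, 0.4364, 0.044) delta tool mm [ 0.  -0.6 96. ] 
(array([0.4716, 0.3528, 0.0903]), 874, array([0.0864, 0.0943]), np.float64(0.0692)) (array([0.4768, 0.3549, 0.0907]), 818, array([0.0864, 0.0945]), np.float64(0.07))
```

View pics/c2.png

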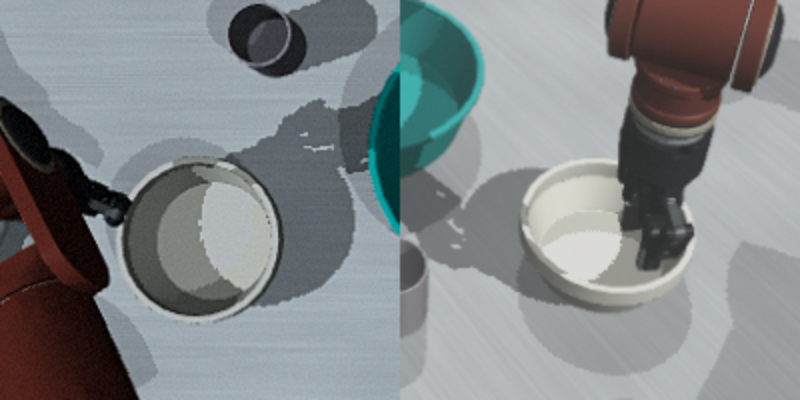

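The gripper hovers over the left rim of the wide bowl, at about (110,205) in the crop, with one finger inside and one outside. Descending.

Emit:
step_arm:
  steps:
    - [8,-3,0,0]
    - [0,0,30,0]
    - [0,0,30,0]
    - [0,0,20,0]
    - [0,0,14,0]
    - [0,0,0,0]

```text
time: 2.0
tool_pos: [0.5039, 0.4475, 0.0517]
tool_rot: [0.003, 0.208, 0.978, 0.009]
contact_force: [0.9, -0.7, -0.9]
gripper_width: 0.498
```

```bash
python3 - <<'E'
from h import *
go((.5126,.4364,.044))
E
```

```text
t 2.0 pos [0.5039 0.4475 0.0517] y [0.407 0.913 0.018] tilt [ 0.0098  0.0154 -0.9998] F [ 0.9 -0.7 -0.9] w 0.498
(0.5126, 0.4364, 0.044) delta tool mm [-12.4  -6.8   7.7]
```

Emit:
step_arm:
  steps:
    - [-11,-7,4,0]
    - [0,0,0,0]
    - [0,0,0,0]

```text
time: 2.3
tool_pos: [0.512, 0.4379, 0.051]
tool_rot: [0.005, 0.207, 0.978, 0.01]
contact_force: [0.6, -0.3, -0.1]
gripper_width: 0.5
```

```bash
python3 - <<'E'
from h import *
go((.5126,.4364,.044))
E
```

```text
t 2.3 pos [0.512  0.4379 0.051 ] y [0.405 0.914 0.022] tilt [ 0.0138  0.0181 -0.9997] F [ 0.6 -0.3 -0.1] w 0.5
(0.5126, 0.4364, 0.044) delta tool mm [-1.1 -1.3  7. ]
```

Emit:
step_arm:
  steps:
    - [-1,-1,10,0]
    - [0,0,0,0]

```text
time: 2.5
tool_pos: [0.514, 0.437, 0.0422]
tool_rot: [0.006, 0.207, 0.978, 0.011]
contact_force: [-1.1, 0.6, -0.6]
gripper_width: 0.5
```

```bash
python3 - <<'E'
from h import *
go((.5126,.4364,.044))
E
```

```text
t 2.5 pos [0.514  0.437  0.0422] y [0.405 0.914 0.025] tilt [ 0.0164  0.0199 -0.9997] F [-1.1  0.6 -0.6] w 0.5
(0.5126, 0.4364, 0.044) delta tool mm [ 1.  -1.  -1.8]
```

Emit:
step_arm:
  steps:
    - [0,0,0,0]
    - [0,0,0,0]
    - [0,0,0,0]
    - [0,0,0,0]
    - [0,0,0,0]
    - [0,0,0,0]
  claw: 0

```text
time: 3.1
tool_pos: [0.5117, 0.4373, 0.0437]
tool_rot: [0.003, 0.209, 0.978, 0.01]
contact_force: [-3.7, 3.4, 5.6]
gripper_width: 0.096
```

```bash
python3 - <<'E'
from h import *
go((.5126,.4364,.044))
E
```

```text
t 3.1 pos [0.5117 0.4373 0.0437] y [0.409 0.912 0.021] tilt [ 0.0095  0.0184 -0.9998] F [-3.7  3.4  5.6] w 0.096
(0.5126, 0.4364, 0.044) delta tool mm [-1.2 -0.4 -0.3]
```

The jaws closed on the 8 mm wall (8.2 mm measured). Lifting.

Emit:
step_arm:
  steps:
    - [0,0,-10,0]
    - [0,0,-25,0]
    - [0,0,-30,0]
    - [0,0,-30,0]
    - [0,0,-30,0]
    - [0,0,-20,0]
    - [0,0,0,0]

```text
time: 3.8
tool_pos: [0.5141, 0.4337, 0.1918]
tool_rot: [0.009, 0.205, 0.979, 0.013]
contact_force: [-0.2, 0.0, -1.6]
gripper_width: 0.073
```

```bash
python3 - <<'E'
from h import *
w=np.array([.474,.354]);b=np.array([.5755,.0025])
p=np.array([.5117,.4373])+b-w
go((*p,.175),(*p,.055))
t=cloud('top',look('top','t3.png')[1]);s=cloud('scene',look('scene','s3.png')[1])
a=cv2.imread('pics/t3.png');c=cv2.imread('pics/s3.png')
cv2.imwrite('pics/c3.png',cv2.resize(np.hstack([a[100:340,20:340],c[120:360,280:600]]),None,fx=1.25,fy=1.25))
E
```

```text
t 3.8 pos [0.5141 0.4337 0.1918] y [0.401 0.916 0.028] tilt [ 0.0232  0.0209 -0.9995] F [-0.2  0.  -1.6] w 0.073
(np.float64(0.6132000000000002), np.float64(0.08580000000000004), 0.175) delta tool mm [-230.1 -279.4   11.8] (np.float64(0.6132000000000002), np.float64(0.08580000000000004), 0.055) delta tool mm [  1.5  -3.4 119.9]
```

View pics/c3.png

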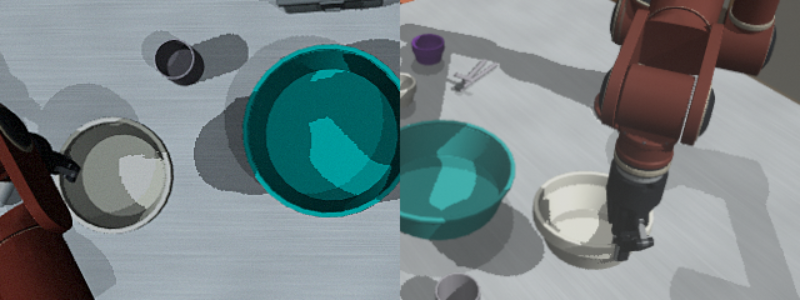

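The bowl is hanging level in the gripper. Carrying it over the basin.

Emit:
step_arm:
  steps:
    - [-10,-12,0,0]
    - [-20,-24,0,0]
    - [-30,-36,0,0]
    - [-30,-36,0,0]
    - [-30,-36,0,0]
    - [-30,-36,0,0]
    - [-30,-36,0,0]
    - [-20,-24,0,0]

```text
time: 4.7
tool_pos: [0.595, 0.1165, 0.1646]
tool_rot: [-0.003, 0.2, 0.98, 0.003]
contact_force: [-0.1, 0.8, -1.8]
gripper_width: 0.073
```

```bash
python3 - <<'E'
from h import *
p=(.6132,.0858)
go((*p,.18),(*p,.055))
E
```

```text
t 4.7 pos [0.595  0.1165 0.1646] y [0.392 0.92  0.005] tilt [-0.0037  0.0067 -1.    ] F [-0.1  0.8 -1.8] w 0.073
(0.6132, 0.0858, 0.18) delta tool mm [-28.7 -21.1 -15.7] (0.6132, 0.0858, 0.055) delta tool mm [ -0.8  -0.6 125. ]
```

Emit:
step_arm:
  steps:
    - [-14,-10,0,0]
    - [-13,-10,0,0]
    - [0,0,0,0]
    - [0,0,0,0]

```text
time: 5.1
tool_pos: [0.6092, 0.0778, 0.156]
tool_rot: [-0.008, 0.204, 0.979, 0.001]
contact_force: [0.1, 0.0, -2.0]
gripper_width: 0.073
```

```bash
cat >> h.py <<'E'
def rimz(w,c,rad,z0,z1,R,tol=.012):
    "fit circle and plane to white-bowl rim of unknown height: points in pixel disc, height band"
    v,u=np.mgrid[0:480,0:640]
    p=w[(np.hypot(u-c[0],v-c[1])<rad)&(w[...,2]>z0)&(w[...,2]<z1)]
    f=lambda x:np.hypot(p[:,0]-x[0],p[:,1]-x[1])-R
    s=least_squares(f,np.median(p,0)[:2],loss='cauchy',f_scale=.004)
    k=abs(f(s.x))<tol;q=p[k]
    pl=np.linalg.lstsq(np.c_[q[:,:2]-s.x,np.ones(len(q))],q[:,2],rcond=None)[0]
    return s.x.round(4),len(q),'slopes,z',pl.round(3)
E
python3 - <<'E'
from h import *
p=(.6132,.0858)
go((*p,.18),(*p,.055))
t=cloud('top',look('top','t4.png')[1]);s=cloud('scene',look('scene','s4.png')[1])
np.save('top4.npy',t);np.save('scene4.npy',s)
z=state()['tool_pos'][2]+.026
print(rimz(t,(284,204),90,z-.012,z+.012,.091),rimz(s,(311,230),90,z-.012,z+.012,.091))
a=cv2.imread('pics/t4.png');c=cv2.imread('pics/s4.png')
cv2.imwrite('pics/c4.png',cv2.resize(np.hstack([a[90:330,150:430],c[100:340,180:460]]),None,fx=1.4,fy=1.4))
E
```

```text
t 5.1 pos [0.6092 0.0778 0.156 ] y [ 0.399  0.917 -0.002] tilt [-0.0154  0.0045 -0.9999] F [ 0.1  0.  -2. ] w 0.073
(0.6132, 0.0858, 0.18) delta tool mm [ -0.1   8.8 -24.1] (0.6132, 0.0858, 0.055) delta tool mm [ -2.    0.2 125. ] 
(array([ 0.5829, -0.0098]), 703, 'slopes,z', array([-0.002,  0.052,  0.177])) (array([ 0.5873, -0.0063]), 606, 'slopes,z', array([-0.002,  0.035,  0.176]))
```

View pics/c4.png

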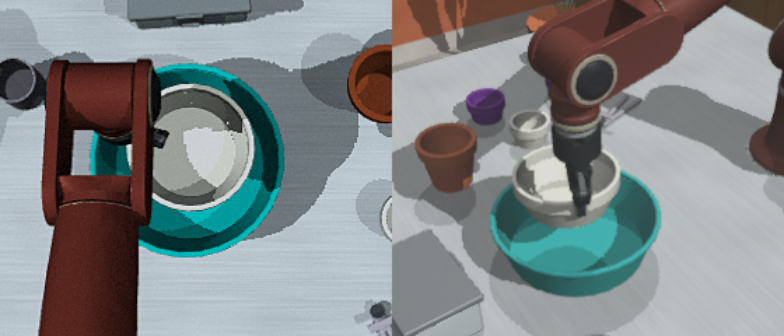

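The wide bowl hangs inside the basin's outline, about 10 mm off centre, and sags about 2.5° on its free side. Correcting sideways and lowering in stages.

Emit:
step_arm:
  steps:
    - [13,6,0,0]
    - [0,0,0,0]
    - [0,0,25,0]
    - [0,0,25,0]
    - [0,0,10,0]
    - [0,0,0,0]

```text
time: 5.8
tool_pos: [0.5977, 0.0963, 0.0977]
tool_rot: [-0.005, 0.199, 0.98, 0.002]
contact_force: [-0.1, 0.4, -2.0]
gripper_width: 0.071
```

```bash
python3 - <<'E'
from h import *
p=(.5997,.0883)
go((*p,.055))
t=cloud('top',look('top','t5.png')[1]);s=cloud('scene',look('scene','s5.png')[1])
z=state()['tool_pos'][2]+.021
print(rimz(t,(284,204),90,z-.012,z+.012,.091),rimz(s,(311,255),90,z-.012,z+.012,.091))
E
```

```text
t 5.8 pos [0.5977 0.0963 0.0977] y [0.39  0.921 0.001] tilt [-0.0097  0.005  -0.9999] F [-0.1  0.4 -2. ] w 0.071
(0.5997, 0.0883, 0.055) delta tool mm [-5.4 -6.6 42.7] 
(array([0.5719, 0.0086]), 716, 'slopes,z', array([0.002, 0.061, 0.118])) (array([0.5773, 0.012 ]), 730, 'slopes,z', array([-0.   ,  0.031,  0.117]))
```

Emit:
step_arm:
  steps:
    - [-3,-6,0,0]
    - [0,0,0,0]
    - [0,0,20,0]
    - [0,0,10,0]
    - [0,0,4,0]
    - [0,0,0,0]

```text
time: 6.5
tool_pos: [0.6041, 0.0884, 0.0717]
tool_rot: [0.002, 0.2, 0.98, 0.003]
contact_force: [0.6, -0.4, -1.9]
gripper_width: 0.074
```

```bash
python3 - <<'E'
from h import *
p=(.5997,.0883)
go((*p,.055))
t=cloud('top',look('top','t6.png')[1]);s=cloud('scene',look('scene','s6.png')[1])
z=state()['tool_pos'][2]+.021
print(rimz(t,(284,204),90,z-.012,z+.012,.091),rimz(s,(311,255),90,z-.012,z+.012,.091))
E
```

```text
t 6.5 pos [0.6041 0.0884 0.0717] y [0.391 0.92  0.007] tilt [ 0.0048  0.0051 -1.    ] F [ 0.6 -0.4 -1.9] w 0.074
(0.5997, 0.0883, 0.055) delta tool mm [ 4.1 -1.9 16.6] 
(array([ 0.5835, -0.0591]), 395, 'slopes,z', array([0.008, 0.042, 0.088])) (array([0.6331, 0.0215]), 366, 'slopes,z', array([-0.042,  0.005,  0.089]))
```

Emit:
step_arm:
  steps:
    - [4,-2,8,0]
    - [0,0,4,0]
    - [0,0,2,0]
    - [0,0,0,0]

```text
time: 7.0
tool_pos: [0.6011, 0.0883, 0.0592]
tool_rot: [0.004, 0.199, 0.98, 0.003]
contact_force: [0.6, -0.9, 0.1]
gripper_width: 0.071
```

```bash
python3 - <<'E'
from h import *
go((.5997,.0883,.055))
E
```

```text
t 7.0 pos [0.6011 0.0883 0.0592] y [0.391 0.921 0.008] tilt [ 0.0093  0.005  -0.9999] F [ 0.6 -0.9  0.1] w 0.071
(0.5997, 0.0883, 0.055) delta tool mm [ 1.3 -0.6  4.2]
```

The weight has come off, so the low edge is touching. Easing down a little further.

Emit:
step_arm:
  steps:
    - [0,0,3,0]
    - [0,0,2,0]
    - [0,0,0,0]

```text
time: 7.3
tool_pos: [0.6021, 0.0888, 0.0557]
tool_rot: [0.005, 0.199, 0.98, 0.004]
contact_force: [-1.5, 0.0, 0.9]
gripper_width: 0.075
```

```bash
python3 - <<'E'
from h import *
go((.5997,.0883,.055))
E
```

```text
t 7.3 pos [0.6021 0.0888 0.0557] y [0.391 0.92  0.009] tilt [ 0.0108  0.005  -0.9999] F [-1.5  0.   0.9] w 0.075
(0.5997, 0.0883, 0.055) delta tool mm [ 2.1 -1.4  0.7]
```

Emit:
step_arm:
  steps:
    - [0,0,3,0]
    - [0,0,3,0]
    - [0,0,1,0]
    - [0,0,0,0]

```text
time: 7.7
tool_pos: [0.6036, 0.0892, 0.0525]
tool_rot: [0.005, 0.2, 0.98, 0.003]
contact_force: [-3.1, 1.3, 4.9]
gripper_width: 0.069
```

```bash
python3 - <<'E'
from h import *
go((.5997,.0883,.0487))
E
```

```text
t 7.7 pos [0.6036 0.0892 0.0525] y [0.392 0.92  0.008] tilt [ 0.0117  0.0036 -0.9999] F [-3.1  1.3  4.9] w 0.069
(0.5997, 0.0883, 0.0487) delta tool mm [ 3.3 -2.3  3.7]
```

Pressing with 5 N, so it is supported. Releasing part way, then rising.

Emit:
step_arm:
  steps:
    - [0,0,0,0]
    - [0,0,0,0]
    - [0,0,0,0]
    - [0,0,-10,0]
    - [0,0,-20,0]
    - [0,0,-30,0]
    - [0,0,-30,0]
    - [0,0,-40,0]
  claw: 35

```text
time: 8.5
tool_pos: [0.5972, 0.0878, 0.1783]
tool_rot: [-0.002, 0.2, 0.98, 0.001]
contact_force: [0.0, -0.0, 0.0]
gripper_width: 0.355
```

```bash
python3 - <<'E'
from h import *
g=np.array([.483,-.358])+.042*np.array([.4,.917]);print(g)
go((*g,.16),(*g,.03))
E
```

```text
[ 0.4998   -0.319486]
t 8.5 pos [0.5972 0.0878 0.1783] y [0.391 0.92  0.001] tilt [-0.0029  0.0028 -1.    ] F [ 0. -0.  0.] w 0.355
(np.float64(0.49979999999999997), np.float64(-0.319486), 0.16) delta tool mm [ -69.7 -412.9   17.5] (np.float64(0.49979999999999997), np.float64(-0.319486), 0.03) delta tool mm [ -0.5  -0.2 130. ]
```

Emit:
step_arm:
  steps:
    - [-5,-20,-3,0]
    - [-8,-45,-2,0]
    - [-8,-50,-2,0]
    - [-8,-50,-2,0]
    - [-8,-50,-2,0]
    - [-8,-50,-2,0]
    - [-8,-50,-2,0]
    - [-5,-30,0,0]
  claw: 50

```text
time: 9.3
tool_pos: [0.5227, -0.2532, 0.2091]
tool_rot: [0.012, 0.194, 0.981, 0.002]
contact_force: [0.4, -0.4, 0.3]
gripper_width: 0.504
```

```bash
python3 - <<'E'
from h import *
g=(.4998,-.3195)
go((*g,.15),(*g,.03))
t=cloud('top',look('top','t7.png')[1]);s=cloud('scene',look('scene','s7.png')[1])
print('basin',rim(t,(284,204),80,.085,.151,.004),rim(s,(311,262),70,.085,.151,.004))
for w,c in((t,(284,204)),(s,(311,262))):
    v,u=np.mgrid[0:480,0:640]
    m=(np.hypot(u-c[0],v-c[1])<60)&(abs(w[...,2]-.0745)<.006);p=w[m]
    m2=np.hypot(p[:,0]-.5755,p[:,1]-.0025)<.125;p=p[m2]
    f=lambda x:np.hypot(p[:,0]-x[0],p[:,1]-x[1])-x[2]
    r=least_squares(f,[.5755,.0025,.091],loss='soft_l1',f_scale=.002).x
    A=np.c_[p[:,:2]-r[:2],np.ones(len(p))];print('wide',r.round(4),len(p),np.linalg.lstsq(A,p[:,2],rcond=None)[0].round(4))
print('small',rim(t,(441,246),28,.055,.042),rim(s,(278,190),18,.055,.042))
a=cv2.imread('pics/t7.png');c=cv2.imread('pics/s7.png')
cv2.imwrite('pics/c7.png',cv2.resize(np.hstack([a[90:330,200:520],c[130:370,190:430]]),None,fx=1.4,fy=1.4))
E
```

```text
t 9.3 pos [ 0.5227 -0.2532  0.2091] y [0.381 0.924 0.008] tilt [ 0.0247 -0.0011 -0.9997] F [ 0.4 -0.4  0.3] w 0.504
(0.4998, -0.3195, 0.15) delta tool mm [ -2.7 -70.5  58.6] (0.4998, -0.3195, 0.03) delta tool mm [  2.8  -1.  120. ] 
basin (array([0.5733, 0.0012, 0.1507]), 1464, array([0.1465, 0.1548]), np.float64(0.0845)) (array([0.5774, 0.0036, 0.1505]), 1041, array([0.1458, 0.1553]), np.float64(0.0846))
wide [0.5776 0.0031 0.0905] 907 [-0.0015  0.0026  0.0742]
wide [0.582  0.0061 0.0904] 667 [-0.0008  0.0006  0.0736]
small (array([ 0.4817, -0.3611,  0.0435]), 88, array([0.0395, 0.0468]), np.float64(0.0544)) (array([ 0.4856, -0.3564,  0.0423]), 185, array([0.0369, 0.0466]), np.float64(0.0534))
```

View pics/c7.png

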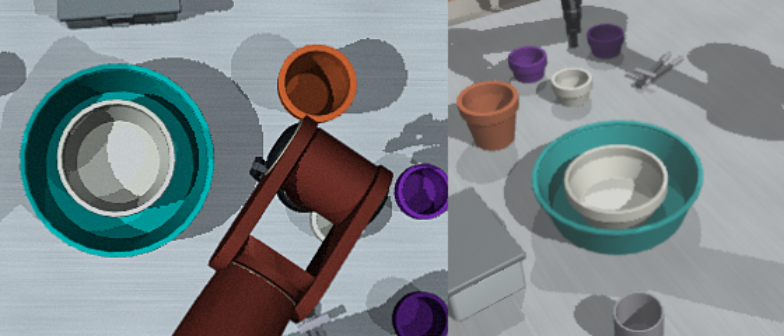

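The wide bowl stands flat in the basin (rim at 74 mm, slope under 0.3 %, centre about (.580,.0045)), and the basin has not moved. The small white bowl is still in place. Approaching it now.

Emit:
step_arm:
  steps:
    - [-2,-30,15,0]
    - [-1,-30,20,0]
    - [0,-10,15,0]
    - [0,0,0,0]
    - [0,0,0,0]

```text
time: 9.9
tool_pos: [0.5013, -0.3193, 0.1599]
tool_rot: [0.014, 0.195, 0.981, 0.002]
contact_force: [0.6, -0.3, -0.4]
gripper_width: 0.499
```

```bash
python3 - <<'E'
from h import *
g=(.4998,-.3195)
go((*g,.12),(*g,.03))
E
```

```text
t 9.9 pos [ 0.5013 -0.3193  0.1599] y [0.383 0.924 0.01 ] tilt [ 2.920e-02 -9.000e-04 -9.996e-01] F [ 0.6 -0.3 -0.4] w 0.499
(0.4998, -0.3195, 0.12) delta tool mm [ 2.4 -1.2 39.9] (0.4998, -0.3195, 0.03) delta tool mm [ 2.5 -0.9 90. ]
```

Emit:
step_arm:
  steps:
    - [2,-1,30,0]
    - [1,0,30,0]
    - [1,0,15,0]
    - [0,0,0,0]

```text
time: 10.3
tool_pos: [0.5046, -0.3158, 0.0885]
tool_rot: [0.019, 0.192, 0.981, 0.001]
contact_force: [-0.0, 0.7, -0.2]
gripper_width: 0.5
```

```bash
python3 - <<'E'
from h import *
go((.4998,-.3195,.03))
E
```

```text
t 10.3 pos [ 0.5046 -0.3158  0.0885] y [0.377 0.926 0.01 ] tilt [ 0.037  -0.0047 -0.9993] F [-0.   0.7 -0.2] w 0.5
(0.4998, -0.3195, 0.03) delta tool mm [ 5.1 -5.8 58.3]
```

Emit:
step_arm:
  steps:
    - [5,-5,0,0]
    - [0,0,0,0]
    - [0,0,25,0]
    - [0,0,18,0]
    - [0,0,0,0]

```text
time: 10.8
tool_pos: [0.5043, -0.3216, 0.0535]
tool_rot: [0.025, 0.192, 0.981, -0.002]
contact_force: [-0.6, 0.9, 0.4]
gripper_width: 0.498
```

```bash
python3 - <<'E'
from h import *
go((.4998,-.3195,.03))
s=cloud('scene',look('scene','s8.png')[1])
print(rim(s,(278,190),18,.055,.042))
cv2.imwrite('pics/c8.png',cv2.resize(cv2.imread('pics/s8.png')[100:240,200:380],None,fx=4,fy=4))
E
```

```text
t 10.8 pos [ 0.5043 -0.3216  0.0535] y [0.376 0.927 0.006] tilt [ 0.0479 -0.0134 -0.9988] F [-0.6  0.9  0.4] w 0.498
(0.4998, -0.3195, 0.03) delta tool mm [ 6.1  0.2 23.2] 
(array([ 0.4858, -0.3555,  0.0422]), 144, array([0.0376, 0.0643]), np.float64(0.0541))
```

View pics/c8.png

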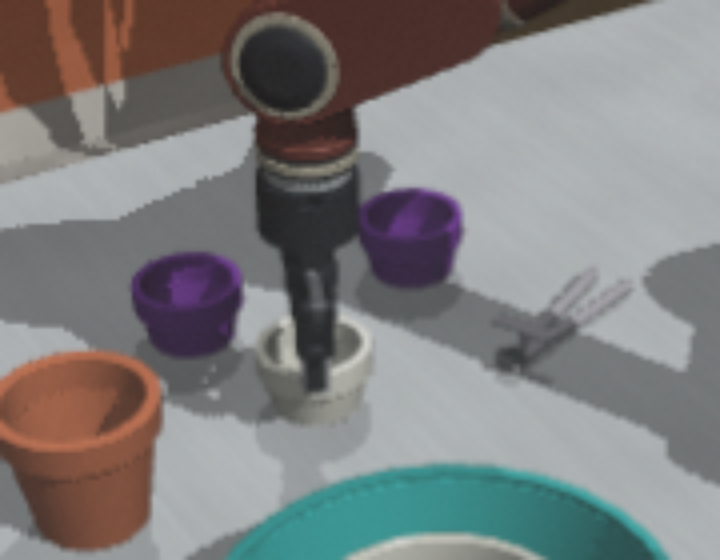

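The fingers straddle the small bowl's near rim, at about (316,355) in the crop. Final descent.

Emit:
step_arm:
  steps:
    - [6,0,14,0]
    - [0,0,8,0]
    - [0,0,0,0]

```text
time: 11.15
tool_pos: [0.502, -0.3219, 0.0351]
tool_rot: [0.028, 0.192, 0.981, -0.004]
contact_force: [0.2, -0.5, -0.8]
gripper_width: 0.497
```

```bash
python3 - <<'E'
from h import *
go((.4998,-.3195,.03))
E
```

```text
t 11.15 pos [ 0.502  -0.3219  0.0351] y [0.376 0.927 0.003] tilt [ 0.0542 -0.0187 -0.9984] F [ 0.2 -0.5 -0.8] w 0.497
(0.4998, -0.3195, 0.03) delta tool mm [3.2 1.4 4.9]
```

Emit:
step_arm:
  steps:
    - [3,1,5,0]
    - [0,0,0,0]

```text
time: 11.35
tool_pos: [0.4998, -0.3199, 0.0298]
tool_rot: [0.029, 0.192, 0.981, -0.004]
contact_force: [-1.1, 0.8, -0.0]
gripper_width: 0.503
```

Emit:
step_arm:
  steps:
    - [0,0,0,0]
    - [0,0,0,0]
    - [0,0,0,0]
    - [0,0,0,0]
    - [0,0,0,0]
    - [0,0,0,0]
  claw: 0

```text
time: 11.95
tool_pos: [0.5007, -0.3208, 0.0312]
tool_rot: [0.03, 0.191, 0.981, -0.005]
contact_force: [1.4, 1.2, -0.6]
gripper_width: 0.086
```

```bash
python3 - <<'E'
from h import *
go((.4998,-.3195,.03))
E
```

```text
t 11.95 pos [ 0.5007 -0.3208  0.0312] y [0.376 0.927 0.002] tilt [ 0.0565 -0.021  -0.9982] F [ 1.4  1.2 -0.6] w 0.086
(0.4998, -0.3195, 0.03) delta tool mm [1.4 0.8 1.1]
```

Gripped (7.3 mm opening). Lifting to about 0.18 m.

Emit:
step_arm:
  steps:
    - [0,0,-10,0]
    - [0,0,-25,0]
    - [0,0,-30,0]
    - [0,0,-30,0]
    - [0,0,-30,0]
    - [0,0,-25,0]
    - [0,0,0,0]

```text
time: 12.65
tool_pos: [0.4905, -0.316, 0.1877]
tool_rot: [0.028, 0.192, 0.981, -0.003]
contact_force: [0.3, -0.6, 0.1]
gripper_width: 0.081
```

```bash
python3 - <<'E'
from h import *
d=np.array([.580,.0045])-np.array([.4842,-.358]);p=np.array([.5007,-.3208])+d;print(p)
go((*p,.18),(*p,.045))
E
```

```text
[0.5965 0.0417]
t 12.65 pos [ 0.4905 -0.316   0.1877] y [0.376 0.927 0.004] tilt [ 0.0537 -0.0175 -0.9984] F [ 0.3 -0.6  0.1] w 0.081
(np.float64(0.5965), np.float64(0.041700000000000015), 0.18) delta tool mm [ 36.8 371.3   7.2] (np.float64(0.5965), np.float64(0.041700000000000015), 0.045) delta tool mm [  7.6  -0.5 134.8]
```

Emit:
step_arm:
  steps:
    - [2,15,0,0]
    - [4,35,0,0]
    - [5,45,0,0]
    - [5,45,0,0]
    - [5,45,0,0]
    - [5,45,0,0]
    - [4,40,0,0]
    - [2,20,0,0]

```text
time: 13.45
tool_pos: [0.5658, -0.0189, 0.1729]
tool_rot: [0.018, 0.195, 0.981, -0.001]
contact_force: [1.2, 0.0, -0.3]
gripper_width: 0.085
```

```bash
python3 - <<'E'
from h import *
p=(.5965,.0417)
go((*p,.18),(*p,.045))
E
```

```text
t 13.45 pos [ 0.5658 -0.0189  0.1729] y [0.382 0.924 0.006] tilt [ 0.0357 -0.0082 -0.9993] F [ 1.2  0.  -0.3] w 0.085
(0.5965, 0.0417, 0.18) delta tool mm [-5.5 67.8 -6.5] (0.5965, 0.0417, 0.045) delta tool mm [  4.9  -0.8 134.9]
```

Emit:
step_arm:
  steps:
    - [-2,25,-2,0]
    - [-2,20,-2,0]
    - [-1,10,0,0]
    - [0,0,0,0]
    - [0,0,0,0]

```text
time: 13.95
tool_pos: [0.5853, 0.0401, 0.1663]
tool_rot: [0.009, 0.191, 0.982, -0.001]
contact_force: [0.6, -0.5, -1.2]
gripper_width: 0.086
```

```bash
python3 - <<'E'
from h import *
p=(.5965,.0417)
go((*p,.18),(*p,.045))
t=cloud('top',look('top','t9.png')[1]);s=cloud('scene',look('scene','s9.png')[1])
z=state()['tool_pos'][2]+.025
print(rimz(t,(284,204),80,z-.012,z+.012,.042,.01),rimz(s,(311,225),80,z-.012,z+.012,.042,.01))
a=cv2.imread('pics/t9.png');c=cv2.imread('pics/s9.png')
cv2.imwrite('pics/c9.png',cv2.resize(np.hstack([a[90:330,150:430],c[100:340,180:460]]),None,fx=1.4,fy=1.4))
E
```

```text
t 13.95 pos [0.5853 0.0401 0.1663] y [0.374 0.927 0.002] tilt [ 0.0182 -0.0052 -0.9998] F [ 0.6 -0.5 -1.2] w 0.086
(0.5965, 0.0417, 0.18) delta tool mm [-10.1   5.8 -13.5] (0.5965, 0.0417, 0.045) delta tool mm [  2.5  -0.3 135. ] 
(array([0.5657, 0.002 ]), 282, 'slopes,z', array([-0.032,  0.028,  0.19 ])) (array([0.571 , 0.0066]), 306, 'slopes,z', array([-0.032,  0.009,  0.188]))
```

View pics/c9.png

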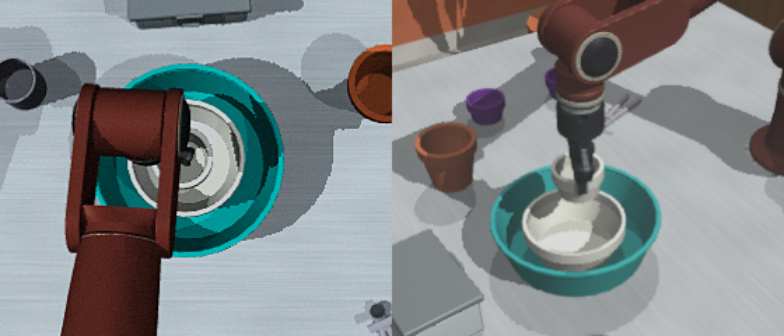

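The small bowl hangs over the wide bowl, about 12 mm short in x. Correcting and lowering.

Emit:
step_arm:
  steps:
    - [-11,4,0,0]
    - [0,0,0,0]
    - [0,0,25,0]
    - [0,0,25,0]
    - [0,0,15,0]
    - [0,0,0,0]

```text
time: 14.65
tool_pos: [0.6018, 0.0345, 0.1027]
tool_rot: [0.012, 0.194, 0.981, -0.001]
contact_force: [-0.2, -0.2, -1.3]
gripper_width: 0.084
```

```bash
python3 - <<'E'
from h import *
go((.597,.0403,.042))
E
```

```text
t 14.65 pos [0.6018 0.0345 0.1027] y [0.381 0.925 0.003] tilt [ 0.0242 -0.0062 -0.9997] F [-0.2 -0.2 -1.3] w 0.084
(0.597, 0.0403, 0.042) delta tool mm [ 8.1  3.3 60.5]
```

Emit:
step_arm:
  steps:
    - [7,3,10,0]
    - [0,0,20,0]
    - [0,0,12,0]
    - [0,0,0,0]

```text
time: 15.05
tool_pos: [0.5989, 0.0402, 0.0617]
tool_rot: [0.015, 0.194, 0.981, -0.0]
contact_force: [-0.7, 0.3, -0.0]
gripper_width: 0.085
```

```bash
python3 - <<'E'
from h import *
go((.597,.0403,.042))
E
```

```text
t 15.05 pos [0.5989 0.0402 0.0617] y [0.381 0.924 0.005] tilt [ 0.0287 -0.0061 -0.9996] F [-0.7  0.3 -0. ] w 0.085
(0.597, 0.0403, 0.042) delta tool mm [ 2.3 -0.7 19.6]
```

Emit:
step_arm:
  steps:
    - [2,-1,9,0]
    - [0,0,6,0]
    - [0,0,2,0]
    - [0,0,0,0]

```text
time: 15.45
tool_pos: [0.5983, 0.0401, 0.0455]
tool_rot: [0.016, 0.194, 0.981, 0.0]
contact_force: [-0.4, 0.7, -0.1]
gripper_width: 0.09
```

Emit:
step_arm:
  steps:
    - [0,0,2,0]
    - [0,0,2,0]
    - [0,0,0,0]

```text
time: 15.75
tool_pos: [0.5994, 0.04, 0.0423]
tool_rot: [0.017, 0.194, 0.981, 0.0]
contact_force: [-0.1, -0.4, -1.2]
gripper_width: 0.084
```

```bash
python3 - <<'E'
from h import *
go((.597,.0403,.042))
E
```

```text
t 15.75 pos [0.5994 0.04   0.0423] y [0.381 0.924 0.007] tilt [ 0.034  -0.0063 -0.9994] F [-0.1 -0.4 -1.2] w 0.084
(0.597, 0.0403, 0.042) delta tool mm [ 2.3 -0.6  0.3]
```

No contact yet; easing down a little more.

Emit:
step_arm:
  steps:
    - [0,0,2,0]
    - [0,0,1,0]
    - [0,0,0,0]

```text
time: 16.05
tool_pos: [0.6005, 0.0403, 0.0418]
tool_rot: [0.018, 0.194, 0.981, 0.0]
contact_force: [-1.4, -1.0, 1.3]
gripper_width: 0.08
```

Emit:
step_arm:
  steps:
    - [0,0,2,0]
    - [0,0,0,0]

```text
time: 16.25
tool_pos: [0.6011, 0.0405, 0.0415]
tool_rot: [0.018, 0.195, 0.981, 0.0]
contact_force: [-1.7, -0.8, 2.1]
gripper_width: 0.081
```

It has touched down (z stalls, +2 N). Releasing and rising.

Emit:
step_arm:
  steps:
    - [0,0,0,0]
    - [0,0,0,0]
    - [0,0,0,0]
    - [0,0,-8,0]
    - [0,0,-15,0]
    - [0,0,-30,0]
    - [0,0,-40,0]
    - [0,0,-40,0]
  claw: 32

```text
time: 17.05
tool_pos: [0.5916, 0.0414, 0.1727]
tool_rot: [0.012, 0.195, 0.981, -0.0]
contact_force: [0.0, -0.7, 0.4]
gripper_width: 0.321
```

Emit:
step_arm:
  steps:
    - [0,0,-30,0]
    - [0,30,0,0]
    - [0,45,0,0]
    - [0,45,0,0]
    - [0,45,0,0]
    - [0,30,0,0]
    - [0,0,0,0]

```text
time: 17.75
tool_pos: [0.674, 0.2274, 0.2304]
tool_rot: [0.027, 0.196, 0.98, 0.004]
contact_force: [-0.5, -0.8, -0.0]
gripper_width: 0.319
```

```bash
python3 - <<'E'
from h import *
go()
t=cloud('top',look('top','ta.png')[1]);s=cloud('scene',look('scene','sa.png')[1])
v,u=np.mgrid[0:480,0:640]
for w,c,c2 in((t,(284,204),(426,150)),(s,(311,262),(219,210))):
    print('basin',rim(w,c,80,.085,.151,.004),'pot',rim(w,c2,36,.108,.06))
    for n,z,lo,hi,R in(('wide',.0745,.08,.11,.091),('small',.0645,.02,.06,.042)):
        p=w[(np.hypot(u-c[0],v-c[1])<60)&(abs(w[...,2]-z)<.006)]
        r=np.hypot(p[:,0]-.58,p[:,1]-.0045);p=p[(r>lo)&(r<hi)]
        x=least_squares(lambda x:np.hypot(p[:,0]-x[0],p[:,1]-x[1])-x[2],[.58,.0045,R],loss='soft_l1',f_scale=.002).x
        print(n,x.round(4),len(p),'plane',np.linalg.lstsq(np.c_[p[:,:2]-x[:2],np.ones(len(p))],p[:,2],rcond=None)[0].round(4))
a=cv2.imread('pics/ta.png');c=cv2.imread('pics/sa.png')
cv2.imwrite('pics/ca.png',cv2.resize(np.hstack([a[90:330,150:470],c[130:370,190:430]]),None,fx=1.4,fy=1.4))
E
```

```text
t 17.75 pos [0.674  0.2274 0.2304] y [0.385 0.923 0.018] tilt [ 0.0541 -0.0033 -0.9985] F [-0.5 -0.8 -0. ] w 0.319

basin (array([0.5734, 0.0013, 0.1507]), 1480, array([0.1465, 0.1549]), np.float64(0.0845)) pot (array([ 0.6924, -0.3157,  0.0565]), 830, array([0.051 , 0.0616]), np.float64(0.107))
wide [0.5776 0.0031 0.0906] 911 plane [-0.0019  0.0023  0.0742]
small [0.5806 0.0034 0.0419] 410 plane [-0.0048  0.0029  0.064 ]
basin (array([0.5773, 0.0037, 0.1506]), 951, array([0.1454, 0.1553]), np.float64(0.0845)) pot (array([ 0.6977, -0.3128,  0.0573]), 385, array([0.0514, 0.063 ]), np.float64(0.1074))
wide [0.5823 0.0062 0.0905] 538 plane [-0.0019  0.002   0.0737]
small [0.5849 0.0061 0.0418] 212 plane [ 0.0074 -0.0067  0.0632]
```

View pics/ca.png

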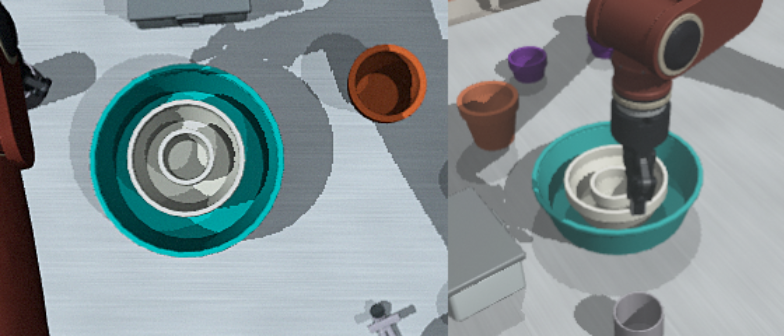

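The three vessels sit concentrically and level, the pot has not moved, and the gripper is clear. Handing in.

```bash
python3 -c "
from plant import *
print(job_done())"
```

```text
the job is handed in; nothing more can be done
None
```

The set is nested and handed in at about 18 s of the 69 s allowed: the wide white bowl went into the basin first, then the small white bowl into the wide one. Both bowls are released and the right way up, and the gripper is clear of everything.

My last checks from both cameras:

| Thing | Rim height | Level and position |
|---|---|---|
| Wide bowl | 74 mm (75 expected) | tilt under 0.3 %, about 5 mm off the basin's centre |
| Small bowl | 63–64 mm (65 expected) | tilt under 1 %, about 3 mm off the wide bowl's centre |
| Basin and flowerpot | – | moved less than 1 mm between the first and last pictures |

- **Camera disagreement:** the two cameras differ by about 4–5 mm on absolute position. I averaged them, and the clearances were much larger than that.
- **Gripper tilt:** the tool drifted by up to about 3° during the moves. Both bowls settled flat once released.
- **Look-alikes:** I left the two purple bowls alone.

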